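Test the optical table's earth-leakage breaker and reset it

ROBOT

A 6-joint arm with a two-finger parallel gripper is mounted at the origin on the work surface. World frame = base frame: x ahead of the robot, y to its left, z up, the work surface at z = 0. Lengths are in mm, angles in rad, forces in N, time in s.
With the tool pointing down it reaches from about 400 to 825 mm from the base axis. Payload 7 kg.
Tool frame: the origin (TCP) lies midway between the tips of the shut fingers; the grasp point (between the pads) lies behind it (ctrl.grasp_offset is the z of the grasp point in the tool frame, in mm); z points along the fingers, x is the direction in which the jaws open and shut, and the axes are right-handed (so a half turn about z gives the same grasp; the last joint's range is limited). The gripper opens to 85 mm and grips with 20 to 120 N. Pads are 22 mm wide; open, the fingers measure 114 mm over their backs; the gripper's body (76 mm by 85 mm) begins 54 mm behind the grasp point. The pads swing forward as they close: fully open they stand 13 mm farther back than shut.
Start: joints at [1.519, 0.359, 0.012, 0, -1.224, -0.288], TCP at [224.984, 636.378, 231.302] pointing down, gripper open.
Joint ranges: [-3.07, 3.07], [-1.43, 2.12], [-1.02, 1.25], [-3.03, 1.67], [-3.05, -0], [-3.03, 3.03]. Speed limits (rad/s): [2.39, 2.39, 3.01, 3.14, 3.14, 3.14].

INTERFACE

Orientations are given as a unit quaternion [x, y, z, w].
In Python, from rig import read_state, camera, camera_info, job, ctrl gives the robot as it stands.
- The arm moves only by the tool arm_command, never from a script. Its argument "deltas" is a list of rows, each an object of numbers: "grip": the opening, from 0 (shut) to 1 (fully open); "dx", "dy", "dz": the shift along the tool's x, y, z in m; "turn": the turn about the tool's z in rad. In form: [{"grip": .., "dx": .., "dy": .., "dz": .., "turn": ..}, ...]. A call has 1 to 8 rows; each row shifts and turns the commanded pose from where the row before left it, along the tool's axes as they then stand; what a row does not reach is not made up. A row lasts 1/8 s, in which the tool goes at most 62.5 mm and 10.7 degrees, less where a joint would pass 70% of its speed; a pose out of reach is approached as far as the arm can. A call with a gripper value outside its range is refused whole. The fingers move at their own pace and stop on an object; "newtons" is the grip in N (left out, the last holds). Time passes only in rows, so rows that do not move let the fingers close. It gives the time, the measured TCP pose, the force and the opening at its end, in the units of the state.
- read_state(): the state, without advancing time (a new reading comes with each control period).
- camera(name): name is "side" or "top"; returns the picture (384x512x3 uint8, red, green, blue); there is no depth.
- camera_info(name): a dict with "fx", "fy", "cx", "cy" (pixels), "R" (3x3) and "t" (3): a world point X has camera coordinates R X + t. Camera axes: x right, y down, z forward; pixel columns grow to the right and rows downward; lengths in mm; the calibration is good to about 2 mm. A picture is of the moment at which its call begins. camera_info takes no time and is no camera call.
- job.sign_off(): hands the job in, once; it reports no verdict.
The state is a dict: "t": time; "qpos": joint angles; "qd": joint speeds; "effort": joint torques, N m; "eef_pos": TCP position; "eef_rot": TCP orientation; "force": force on the tool from outside, world axes, zero at the start; "torque": the same for the moment, N m; "grip_width": finger opening in mm.
Only numpy, scipy, OpenCV 4.12 (cv2) and the standard library are available. Lean on these libraries where they do the work, as an engineer would, in place of code of your own. Each camera call takes 0.05 s, during which the arm holds its last target. There are 200 camera calls.

TASK

Test the earth-leakage breaker in the optical table's power box: press its yellow test button so that the blue lever drops, then lift the lever fully back up until it stays up by itself. Finally swing the clear cover down until it is fully shut, without slamming it; leave the three black breaker toggles on and do not disturb the things on the table.

Things in the scene. Friction and masses are not known exactly. Their poses are not given: they have to be found in the camera images.
- power_box: grey desk-top power box, fixed, 225 mm deep (x), 340 wide (y), 141 tall. Origin: centre of its underside, on the table; z up, x away from the operator. Its front face, 110 mm towards -x, is 50 tall; from its top a flat panel slopes up and away at 25 degrees for 215 mm. Two white devices sit side by side in the panel, 62 mm left and right of the middle; which is left changes.
- rcd: earth-leakage breaker: white, 108 mm wide (y), 66 up the slope, 12 proud of the panel, with one broad blue lever and a yellow button. Origin: its middle on the panel's plane; axes those of the power box (level, not tilted). Up the slope is (cos 25, 0, sin 25), out of the panel (-sin 25, 0, cos 25). Lever centred 26 mm to the right (-y) of the origin, button 32 mm to the left (+y).
- test_top (a point): centre of the top of the round yellow test button, moves with it. Diameter 18 mm, 9 mm proud of the white device; it is pushed square into the panel (25 degrees off vertical; straight down works too).
- rcd_test (a joint): travel of the yellow test button in m: 0 out, 0.007 fully in. A spring pushes it out (1.5 N at first, 4.5 N fully in). The lever is released after about 3 mm; press it fully in. The button also dips by itself while the lever is lifted past its latch.
- rcd_lever (a joint): angle of the blue lever in rad: 0 at its upper stop, about 0.06 when latched up (on), 1.1 fully dropped (off; a spring holds it there). It leans 31 degrees from the panel's normal, up the slope at 0, down the slope at 1.1. Latched, it gives a little but cannot be pulled down. To reset, push its bar up the slope to the stop (2 to 7 N), then let go: it latches. Let go sooner and it drops back.
- lever_tip (a point): middle of the outer end of the blue lever, moves with it. Its bar is 40 mm wide (y) and 10 thick; the tip is 36 mm from the hinge axis and stands 37 mm over the panel at both ends of the swing.
- lever_hinge (a point): point on the blue lever's hinge axis, level with the middle of the bar; the axis runs along the box's y, 6 mm out from the panel's plane (inside the white device).
- cover (a joint): angle of the clear cover in rad: 0 shut, 2.4 fully open. It starts at 2.05 to 2.4, standing up behind the devices. Its hinge is stiff: it stays where it is left and takes 2 to 5 N at its free edge to move, so it must be pushed all the way down.
- cover_hinge (a point): middle of the cover's hinge line, which runs along the box's y, 165 mm up the sloping panel from the panel's lower edge and 6 mm out from it.
- cover_edge (a point): middle of the free edge of the cover's outer face, moves with it: 135 mm from the hinge along the cover, 44 mm outwards. The cover is a clear hood with grey edges, 262 mm wide, 50 deep, open below, with a black finger lip 80 wide jutting 16 mm from its free end. Shut, its outer face lies 50 mm over the panel, parallel to it. Open, the outer face looks away from the operator.
- mcbs: the other white device, 108 mm wide: three small circuit breakers, each with a black toggle 22 mm wide, up to 18 mm proud, at 34, 0 and -34 mm along y. Origin and axes as for the earth-leakage breaker.
- mcb1 (a joint): angle in rad of the left black toggle: 0 up (on, as it starts), 1.0 down (off); it stays where it is left
- mcb2 (a joint): angle in rad of the middle black toggle: 0 up (on, as it starts), 1.0 down (off); it stays where it is left
- mcb3 (a joint): angle in rad of the right black toggle: 0 up (on, as it starts), 1.0 down (off); it stays where it is left
- oil_bottle: brown glass immersion-oil bottle with black cap, 38 mm across, 85 mm tall, standing to the right of the power box. Loose; origin at the centre of its underside.
- beaker: stainless steel beaker, 76 mm across, 100 mm tall, standing to the left of the power box. Loose; origin at the centre of its underside.
- screwdriver: red-handled screwdriver, 170 mm long, lying across in front of the power box. Loose; origin at the centre of its underside (about half-way along).
- slide_box: blue and white microscope-slide box, 102 x 87 x 36 mm, on the table to the right. Loose; origin at the centre of its underside.
- tissue_box: green and white tissue box, 230 x 120 x 80 mm, on the table to the left. Loose; origin at the centre of its underside.
- lens_can: black objective canister with aluminium cap, 56 mm across, 70 mm tall, on the table to the left. Loose; origin at the centre of its underside.

How it is judged:
By the outcome, as a careful person would: the job done as asked, in the order asked, and still so for the second after the job is handed in, with the robot touching nothing.
It also fails if it takes over 51 s, if anything falls off the work surface, if the arm or the gripper's body presses on something with over 40 N, if the wrist force passes 120 N, or if a joint passes its speed limit or range.

## Working session

There is one attempt and no reset: what is moved stays moved. The work goes in short steps, Python scripts to look and compute and a tool call to move; the robot and the scene stay as the last step left them, time stands still between calls to the robot, and variables do not carry over. Pictures are saved under pics/ and viewed, about 8 in all and at most 12, crops included, and the job is handed in when it is done.

Besides the shell and the picture viewer there is one more tool, called after "Request:" in YAML: its name, and indented under it one key for each argument. arm_command: Moves the arm, as the interface text tells. Its arguments: {"type":"object","properties":{"deltas":{"type":"array","items":{"type":"object","properties":{"grip":{"type":"number"},"dx":{"type":"number"},"dy":{"type":"number"},"dz":{"type":"number"},"turn":{"type":"number"}}}},"newtons":{"type":"number"}},"required":["deltas"]}

```bash
mkdir -p pics; python3 - <<'E'
from rig import *
import cv2,numpy as np
for n in("side","top"):
    im=camera(n);cv2.imwrite(f"pics/{n}0.png",im[:,:,::-1]);i=camera_info(n)
    print(n,i)
s=read_state();print(s,ctrl.grasp_offset)
E
```

```text
side {'fx': 485.1916658630141, 'fy': 485.1916658630141, 'cx': 255.69396434285153, 'cy': 194.64832607988313, 'R': array([[ 0.75298586, -0.65798576,  0.00818782],
       [-0.35609949, -0.41791355, -0.8357879 ],
       [ 0.55335834,  0.62642079, -0.54899138]]), 't': array([-357.98344769,  286.59322929, 1148.1232908 ])}
top {'fx': 429.341310623708, 'fy': 429.341310623708, 'cx': 253.32983419175764, 'cy': 195.37938648575616, 'R': array([[ 0.0155819 , -0.99978116, -0.01395855],
       [-0.99255344, -0.0137795 , -0.1210281 ],
       [ 0.12080927,  0.01574046, -0.99255093]]), 't': array([   8.81861425,  493.87231764, 1522.00349872])}
{'t': 0.1, 'qpos': array([ 1.51909476e+00,  3.59302493e-01,  1.11390144e-02, -3.20433688e-04,
       -1.22406518e+00, -2.88097898e-01]), 'qd': array([ 0.00164816, -0.0018989 ,  0.00185306,  0.00323673, -0.00090547,
        0.00163962]), 'effort': array([-7.78120666e-04, -5.84761655e+01,  2.94107240e+01,  6.95451513e+00,
       -3.12879420e-03,  6.30557921e-06]), 'eef_pos': array([224.85517954, 635.99380154, 230.45847838]), 'eef_rot': array([-5.77320857e-01,  8.16517050e-01, -4.69374253e-04, -5.61495141e-04]), 'force': array([ 0.43814134, -0.14519051,  0.35769082]), 'torque': array([ 0.02124668, -0.04034351, -0.04936394]), 'grip_width': 85.4295566137953} -18.700000000000003
```

View pics/side0.png

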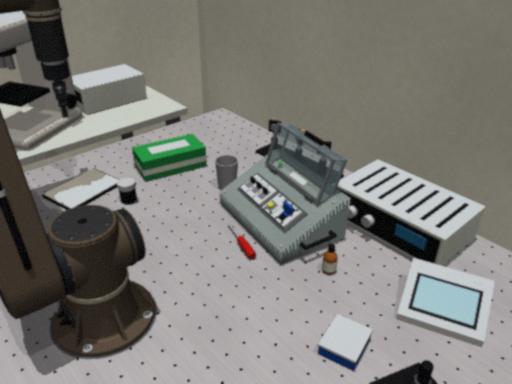

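View pics/top0.png

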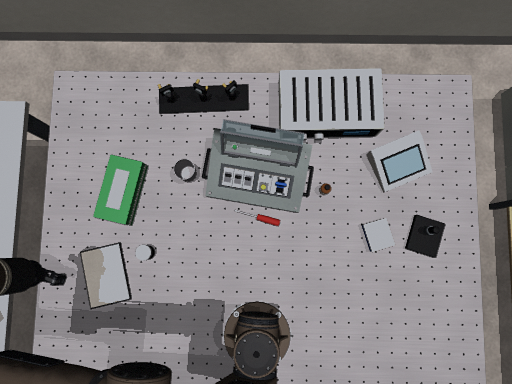

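```bash
cat > h.py <<'E'
import numpy as np,cv2
from rig import *
from scipy.spatial.transform import Rotation as Rot
def ray(n,u,v):
    i=camera_info(n);R=np.array(i["R"]);t=np.array(i["t"])
    d=R.T@np.array([(u-i["cx"])/i["fx"],(v-i["cy"])/i["fy"],1]);return -R.T@t,d/np.linalg.norm(d)
def plane(n,u,v,z):
    o,d=ray(n,u,v);return o+d*(z-o[2])/d[2]
def tri(a,b):
    A=np.zeros((3,3));y=np.zeros(3);rs=[ray("side",*a),ray("top",*b)]
    for o,d in rs:
        P=np.eye(3)-np.outer(d,d);A+=P;y+=P@o
    X=np.linalg.solve(A,y);return X,[np.linalg.norm(np.cross(X-o,d)) for o,d in rs]
def proj(n,X):
    i=camera_info(n);c=np.array(i["R"])@X+i["t"];return c[0]/c[2]*i["fx"]+i["cx"],c[1]/c[2]*i["fy"]+i["cy"]
def cent(im,lo,hi,box):
    x0,y0,x1,y1=box;m=cv2.inRange(cv2.cvtColor(im[y0:y1,x0:x1],cv2.COLOR_RGB2HSV),lo,hi)
    k,l,s,c=cv2.connectedComponentsWithStats(m);
    if k<2:return None
    j=1+np.argmax(s[1:,4]);return c[j]+[x0,y0],s[j]+[x0,y0,0,0,0]
E
python3 - <<'E'
from h import *
ims={n:cv2.imread(f"pics/{n}0.png")[:,:,::-1].copy() for n in("side","top")}
bx={"side":(220,120,350,255),"top":(205,120,315,212)}
r={}
for c,lo,hi in(("y",(22,90,90),(35,255,255)),("b",(100,120,50),(125,255,255))):
    for n in ims:r[c,n]=cent(ims[n],lo,hi,bx[n]);print(c,n,r[c,n])
    print(tri(r[c,"side"][0],r[c,"top"][0]))
a=cv2.resize(ims["top"][115:215,195:325],None,fx=6,fy=6,interpolation=cv2.INTER_CUBIC)
b=cv2.resize(ims["side"][115:260,215:355],None,fx=4,fy=4,interpolation=cv2.INTER_CUBIC)
cv2.imwrite("pics/c0.png",a[:,:,::-1]);cv2.imwrite("pics/c1.png",b[:,:,::-1])
E
```

```text
y side (array([270.63333333, 204.63333333]), array([268, 202,   6,   6,  30]))
y top (array([262.82608696, 186.56521739]), array([261, 184,   5,   6,  23]))
(array([516.20361852, -17.03874877,  97.83974422]), [np.float64(0.5617748972800246), np.float64(0.5617748972800026)])
b side (array([287.23076923, 209.15384615]), array([283, 201,  10,  16, 104]))
b top (array([280.36734694, 184.26530612]), array([275, 182,  12,   6,  49]))
(array([522.86270027, -76.84063881, 111.16037698]), [np.float64(0.8622739314616764), np.float64(0.862273931461705)])
```

View pics/c0.png

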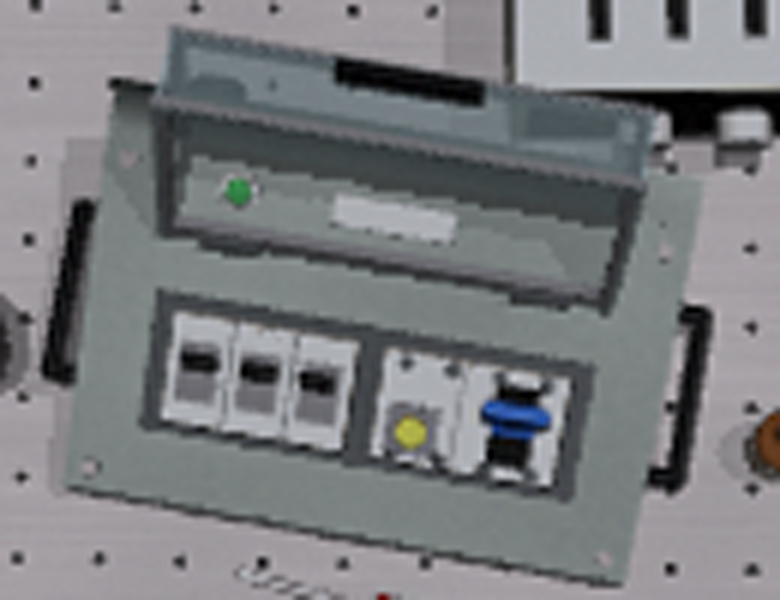

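View pics/c1.png

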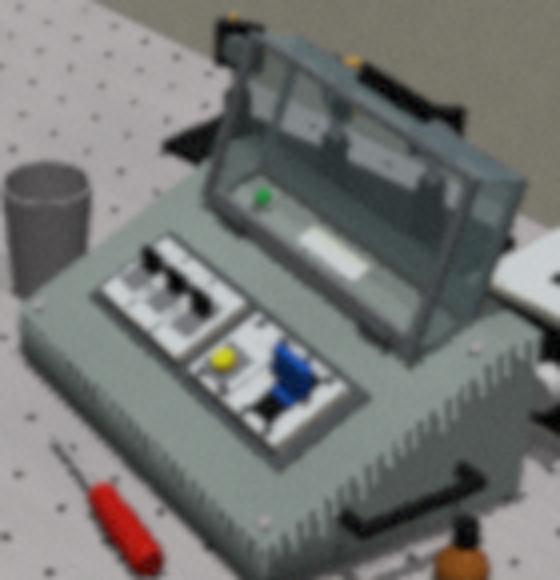

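```bash
cat >> h.py <<'E'
S,C=np.sin(np.radians(25)),np.cos(np.radians(25))
E
python3 - <<'E'
from h import *
L=plane("top",195+68/6,115+487/6,50);R=plane("top",195+622/6,115+583/6,50)
print(L,R,np.linalg.norm(L-R))
yv=(L-R)/np.linalg.norm(L-R);yaw=np.arctan2(-yv[0],yv[1]);print("yaw deg",np.degrees(yaw))
# yaw via device row: left/right white outer dark frame corners at similar slope: top row (160,292)-(592,368)
z=115;a=plane("top",195+160/6,115+292/6,z);b=plane("top",195+592/6,115+368/6,z);d=a-b;print("yaw2",np.degrees(np.arctan2(-d[0],d[1])),np.linalg.norm(d))
xv=np.array([np.cos(yaw),np.sin(yaw),0]);mid=(L+R)/2
B=np.array([516.2,-17,97.8]);q=B-mid;print("button rel front-top edge: x,y,z",q@xv,q@yv,q[2])
# expect out =21: 
qx,qz=q@xv,q[2];print("along,out",qx*C+qz*S,-qx*S+qz*C)
l=np.array([522.9,-76.8,111.2])-mid;print("lever along,out,y",l@xv*C+l[2]*S,-l@xv*S+l[2]*C,l@yv)
# cover: black lip ends & cover top corners, side/top
for n,s,t in(("lipL",(215+365/4,115+65/4),(195+335/6,115+70/6)),("TR",(215+522/4,115+183/4),(195+650/6,115+118/6)),("TL",(215+278/4,115+33/4),(195+170/6,115+28/6)),("fTR",(215+465/4,115+178/4),(195+640/6,115+185/6)),("fTL",(215+243/4,115+38/4),(195+155/6,115+98/6)),):
    X,e=tri(s,t);q=X-mid;print(n,X,e[0],"x,y,z",q@xv,q@yv,q[2])
st=read_state();print(Rot.from_quat(st["eef_rot"]).as_matrix())
E
```

```text
[486.09720723 183.64878883  50.        ] [ 433.53189426 -145.92140563   50.        ] 333.7358614295473
yaw deg -9.062149840977314
yaw2 -9.372573032201215 251.64285383757155
button rel front-top edge: x,y,z 61.33038733742261 -26.535011821206894 47.8
along,out 75.7853605370855 17.40217053192652
lever along,out,y 95.98128472513824 22.76992053361714 -84.53330409011576
lipL [684.24880615  22.77001525 258.45762811] 1.413265785640755 x,y,z 221.01761481987467 39.20724810540167 208.45762811101628
TR [ 664.97857724 -143.34777367  239.35632921] 0.6588104553550559 x,y,z 228.1524203694064 -127.87224216392687 189.3563292091923
TL [701.89001349 116.88959931 246.4943331 ] 8.16878870981952 x,y,z 223.61425138930247 134.93062967350147 196.494333099354
fTR [ 621.96835679 -133.94656728  255.45001331] 3.1007153050916596 x,y,z 184.1983064400513 -125.36273743695648 205.45001331430964
fTL [665.07969425 121.39901837 251.20379544] 4.912126890421418 x,y,z 186.55313652330122 133.58592601294967 201.20379543571815
[[-3.33400626e-01 -9.42785173e-01 -3.74981620e-04]
 [-9.42784119e-01  3.33400816e-01 -1.41482987e-03]
 [ 1.45889980e-03 -1.18178449e-04 -9.99998929e-01]]
```

Request:
arm_command:
  deltas:
    - {"grip":0,"dx":0.0433,"dy":-0.0406}
    - {"grip":0,"dx":0.0433,"dy":-0.0406}
    - {"grip":0,"dx":0.0433,"dy":-0.0406}
    - {"grip":0,"dx":0.0433,"dy":-0.0406}
    - {"grip":0,"dx":0.0433,"dy":-0.0406}
    - {"grip":0,"dx":0.0433,"dy":-0.0406}
    - {"grip":0,"dx":0.0433,"dy":-0.0406}
    - {"grip":0,"dx":0.0433,"dy":-0.0406}

```text
schema error: expected keys grip, dx, dy, dz, turn
```

Request:
arm_command:
  deltas:
    - {"grip":0,"dx":0.0433,"dy":-0.0406}
    - {"grip":0,"dx":0.0433,"dy":-0.0406}
    - {"grip":0,"dx":0.0433,"dy":-0.0406}
    - {"grip":0,"dx":0.0433,"dy":-0.0406}
    - {"grip":0,"dz":0.03,"turn":-0.179}
    - {"grip":0,"dz":0.03}
    - {"grip":0}

```text
schema error: expected keys grip, dx, dy, dz, turn
```

Request:
arm_command:
  deltas:
    - {"grip":0,"dx":0.0433,"dy":-0.0406,"dz":0,"turn":0}
    - {"grip":0,"dx":0.0433,"dy":-0.0406,"dz":0,"turn":0}
    - {"grip":0,"dx":0.0433,"dy":-0.0406,"dz":0,"turn":0}
    - {"grip":0,"dx":0.0433,"dy":-0.0406,"dz":0,"turn":0}
    - {"grip":0,"dx":0.0433,"dy":-0.0406,"dz":0,"turn":0}
    - {"grip":0,"dx":0.0433,"dy":-0.0406,"dz":0,"turn":0}
    - {"grip":0,"dx":0.0433,"dy":-0.0406,"dz":0,"turn":0}
    - {"grip":0,"dx":0.0433,"dy":-0.0406,"dz":0,"turn":0}

```text
t: 1.1
eef_pos: [416.0, 199.7, 231.4]
eef_rot: [-0.578, 0.816, 0.0, 0.0]
force: [1.3, -0.1, -0.5]
grip_width: 0.1
```

Request:
arm_command:
  deltas:
    - {"grip":0,"dx":0.0433,"dy":-0.0406,"dz":0,"turn":0}
    - {"grip":0,"dx":0.0433,"dy":-0.0406,"dz":0,"turn":0}
    - {"grip":0,"dx":0.0433,"dy":-0.0406,"dz":0,"turn":0}
    - {"grip":0,"dx":0.0433,"dy":-0.0406,"dz":0,"turn":0}
    - {"grip":0,"dx":0,"dy":0,"dz":0.03,"turn":-0.179}
    - {"grip":0,"dx":0,"dy":0,"dz":0.03,"turn":0}
    - {"grip":0,"dx":0,"dy":0,"dz":0,"turn":0}

```text
t: 1.98
eef_pos: [509.4, -16.6, 169.2]
eef_rot: [-0.648, 0.762, 0.001, -0.002]
force: [-0.2, -0.1, -0.2]
grip_width: 0.0
```

Request:
arm_command:
  deltas:
    - {"grip":0,"dx":0,"dy":-0.001,"dz":0.025,"turn":0}
    - {"grip":0,"dx":0,"dy":0,"dz":0.025,"turn":0}
    - {"grip":0,"dx":0,"dy":0,"dz":0,"turn":0}

```text
t: 2.35
eef_pos: [511.6, -16.0, 121.1]
eef_rot: [-0.648, 0.762, 0.0, -0.001]
force: [0.6, 0.1, 0.1]
grip_width: -0.6
```

```bash
python3 - <<'E'
from h import *
s=camera("side");print(read_state()["eef_pos"])
b=cv2.resize(s[130:240,220:340],None,fx=5,fy=5,interpolation=cv2.INTER_CUBIC)
cv2.imwrite("pics/c2.png",b[:,:,::-1]);p=proj("side",read_state()["eef_pos"]);print((p[0]-220)*5,(p[1]-130)*5)
E
```

```text
[512.46570463 -15.83716353 122.17890168]
248.87732819783793 338.65541089914757
```

View pics/c2.png

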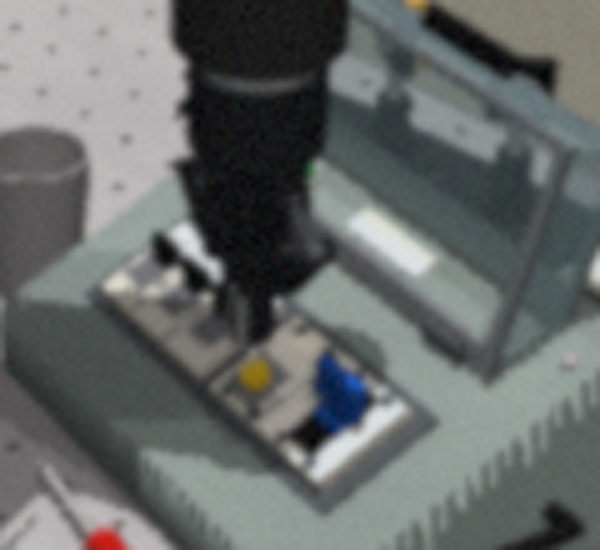

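The shut fingertips (~255,338) stand right over the yellow button (255,375), with the blue lever up. Next I press.

Request:
arm_command:
  deltas:
    - {"grip":0,"dx":0,"dy":0,"dz":0.008,"turn":0}
    - {"grip":0,"dx":0,"dy":0,"dz":0.006,"turn":0}
    - {"grip":0,"dx":0,"dy":0,"dz":0,"turn":0}

```text
t: 2.78
eef_pos: [511.9, -16.1, 107.1]
eef_rot: [-0.648, 0.762, 0.0, -0.0]
force: [-1.0, 0.2, 1.0]
grip_width: -0.1
```

Request:
arm_command:
  deltas:
    - {"grip":0,"dx":0,"dy":0,"dz":0.003,"turn":0}
    - {"grip":0,"dx":0,"dy":0,"dz":0.002,"turn":0}
    - {"grip":0,"dx":0,"dy":0,"dz":0,"turn":0}

```text
t: 3.15
eef_pos: [512.0, -16.1, 102.2]
eef_rot: [-0.648, 0.762, 0.0, -0.0]
force: [-0.1, 1.2, -0.6]
grip_width: 0.4
```

Request:
arm_command:
  deltas:
    - {"grip":0,"dx":0,"dy":0,"dz":0.002,"turn":0}
    - {"grip":0,"dx":0,"dy":0,"dz":0.001,"turn":0}
    - {"grip":0,"dx":0,"dy":0,"dz":0,"turn":0}

```text
t: 3.52
eef_pos: [512.3, -16.0, 99.4]
eef_rot: [-0.648, 0.762, -0.0, 0.0]
force: [0.3, 0.6, 1.7]
grip_width: -0.1
```

Request:
arm_command:
  deltas:
    - {"grip":0,"dx":0,"dy":0,"dz":0.002,"turn":0}
    - {"grip":0,"dx":0,"dy":0,"dz":0,"turn":0}

```text
t: 3.78
eef_pos: [512.3, -16.0, 97.4]
eef_rot: [-0.648, 0.762, -0.0, 0.0]
force: [1.0, 0.7, 3.7]
grip_width: 0.1
```

Request:
arm_command:
  deltas:
    - {"grip":0,"dx":0,"dy":0,"dz":0.002,"turn":0}
    - {"grip":0,"dx":0,"dy":0,"dz":0,"turn":0}

```text
t: 4.03
eef_pos: [512.3, -16.0, 95.4]
eef_rot: [-0.648, 0.762, -0.0, 0.0]
force: [0.6, -0.8, 5.3]
grip_width: -0.1
```

Request:
arm_command:
  deltas:
    - {"grip":0,"dx":0,"dy":0,"dz":0.001,"turn":0}
    - {"grip":0,"dx":0,"dy":0,"dz":0,"turn":0}

```text
t: 4.28
eef_pos: [512.3, -16.0, 94.4]
eef_rot: [-0.648, 0.762, -0.0, 0.0]
force: [0.3, 0.5, 4.7]
grip_width: 0.0
```

Request:
arm_command:
  deltas:
    - {"grip":0,"dx":0,"dy":0,"dz":0.001,"turn":0}
    - {"grip":0,"dx":0,"dy":0,"dz":0,"turn":0}

```text
t: 4.53
eef_pos: [512.5, -16.0, 93.9]
eef_rot: [-0.648, 0.762, -0.0, 0.0]
force: [-1.1, 0.4, 9.8]
grip_width: 0.2
```

Request:
arm_command:
  deltas:
    - {"grip":0,"dx":0,"dy":0,"dz":0.001,"turn":0}
    - {"grip":0,"dx":0,"dy":0,"dz":0,"turn":0}

```text
t: 4.78
eef_pos: [512.6, -16.1, 93.7]
eef_rot: [-0.648, 0.761, -0.0, 0.0]
force: [-4.4, 0.8, 17.1]
grip_width: -0.0
```

```bash
python3 - <<'E'
from h import *
print(cent(camera("side"),(100,120,30),(125,255,255),(220,120,350,255)))
E
```

```text
(array([282.74418605, 213.19767442]), array([275, 209,  15,  10,  86]))
```

Request:
arm_command:
  deltas:
    - {"grip":0,"dx":0,"dy":0,"dz":-0.02,"turn":0}
    - {"grip":0,"dx":0,"dy":0,"dz":-0.04,"turn":0}
    - {"grip":0,"dx":0.02,"dy":0.055,"dz":0,"turn":0}
    - {"grip":0,"dx":0.038,"dy":0.045,"dz":0,"turn":0}
    - {"grip":0,"dx":0,"dy":0,"dz":0,"turn":0}
    - {"grip":0,"dx":0,"dy":0,"dz":0,"turn":0}

```text
t: 5.58
eef_pos: [404.0, -57.3, 152.3]
eef_rot: [-0.648, 0.762, 0.0, 0.0]
force: [0.2, 0.0, -0.5]
grip_width: 0.4
```

```bash
python3 - <<'E'
from h import *
a=camera("side");b=camera("top")
for lo,hi in(((100,120,30),(125,255,255)),((22,90,70),(35,255,255))):
    p=cent(a,lo,hi,(220,120,350,255));q=cent(b,lo,hi,(205,120,315,212));print(p,q,p and q and tri(p[0],q[0]))
A=cv2.resize(a[180:240,245:315],None,fx=6,fy=6,interpolation=cv2.INTER_CUBIC)
B=cv2.resize(b[160:220,240:310],None,fx=6,fy=6,interpolation=cv2.INTER_CUBIC)
cv2.imwrite("pics/c3.png",np.hstack([A,B])[:,:,::-1][:,:800]);print(read_state()["eef_pos"])
E
```

```text
(array([282.91860465, 213.23255814]), array([275, 209,  15,  10,  86])) (array([278.5  , 184.125]), array([277, 183,   5,   3,   8])) (array([522.1802522 , -68.20275707,  93.80059561]), [np.float64(5.541420405438038), np.float64(5.541420405437993)])
(array([270.63333333, 204.63333333]), array([268, 202,   6,   6,  30])) (array([262.82608696, 186.56521739]), array([261, 184,   5,   6,  23])) (array([516.20361852, -17.03874877,  97.83974422]), [np.float64(0.5617748972800246), np.float64(0.5617748972800026)])
[404.70352222 -57.0026258  152.14885837]
```

View pics/c3.png

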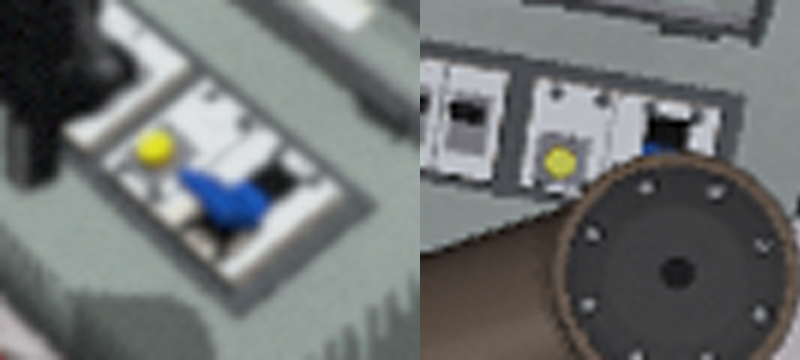

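```bash
cat >> h.py <<'E'
yaw=np.radians(-9.2);xv=np.array([np.cos(yaw),np.sin(yaw),0]);yv=np.array([-np.sin(yaw),np.cos(yaw),0])
mid=np.array([459.8,18.9,50])+3.5*yv
up=C*xv+np.array([0,0,S]);out=-S*xv+np.array([0,0,C])
def onpanel(n,u,v,h):
    o,d=ray(n,u,v);X=o+d*(((mid-o)@out+h)/(d@out));q=X-mid;return q@up,q@yv
def W(a,y,o): return mid+a*up+y*yv+o*out
def toolrel(X):
    s=read_state();return Rot.from_quat(s["eef_rot"]).as_matrix().T@(X-s["eef_pos"])
E
python3 - <<'E'
from h import *
print("rcd mid",onpanel("top",195+470.5/6,115+416/6,12))
for p in((183,172),(205,225),(262,222)): print("side tip?",onpanel("side",245+p[0]/6,180+p[1]/6,37))
print("btn side/top",onpanel("side",270.6,204.6,20),onpanel("top",262.8,186.6,20))
for a in (85,90):print(W(a,-88,6))
E
```

```text
rcd mid (np.float64(89.2856356517335), np.float64(-65.01100588452574))
side tip? (np.float64(70.90779133821859), np.float64(-71.75592096357514))
side tip? (np.float64(59.23342635470759), np.float64(-105.37385922699069))
side tip? (np.float64(77.56082707778282), np.float64(-125.30997309171352))
btn side/top (np.float64(74.79580912585756), np.float64(-31.851978231111595)) (np.float64(77.04828059919558), np.float64(-30.215601980989167))
[519.8321379  -76.4242352   91.36039897]
[524.30538432 -77.14874303  93.47349028]
```

Request:
arm_command:
  deltas:
    - {"grip":0,"dx":0.001,"dy":-0.02,"dz":0.03,"turn":0}
    - {"grip":0,"dx":0,"dy":-0.025,"dz":0.02,"turn":0}
    - {"grip":0,"dx":0,"dy":-0.015,"dz":0.0075,"turn":0}
    - {"grip":0,"dx":0,"dy":0,"dz":0,"turn":0}

```text
t: 6.18
eef_pos: [463.8, -67.9, 93.9]
eef_rot: [-0.648, 0.762, 0.0, -0.001]
force: [0.1, -0.7, 0.9]
grip_width: 0.2
```

Request:
arm_command:
  deltas:
    - {"grip":0,"dx":0,"dy":-0.006,"dz":0,"turn":0}
    - {"grip":0,"dx":0,"dy":-0.006,"dz":0,"turn":0}
    - {"grip":0,"dx":0,"dy":0,"dz":0,"turn":0}

```text
t: 6.55
eef_pos: [475.6, -69.7, 95.4]
eef_rot: [-0.648, 0.762, -0.0, 0.001]
force: [0.6, 0.1, 1.2]
grip_width: 0.1
```

Request:
arm_command:
  deltas:
    - {"grip":0,"dx":0,"dy":-0.005,"dz":-0.001,"turn":0}
    - {"grip":0,"dx":0,"dy":-0.005,"dz":-0.0025,"turn":0}
    - {"grip":0,"dx":0,"dy":0,"dz":0,"turn":0}

```text
t: 6.92
eef_pos: [481.7, -71.3, 97.6]
eef_rot: [-0.648, 0.762, 0.002, -0.002]
force: [-10.6, 5.2, 4.8]
grip_width: 0.0
```

Request:
arm_command:
  deltas:
    - {"grip":0,"dx":0,"dy":-0.002,"dz":-0.003,"turn":0}
    - {"grip":0,"dx":0,"dy":-0.002,"dz":-0.003,"turn":0}
    - {"grip":0,"dx":0,"dy":0,"dz":0,"turn":0}

```text
t: 7.3
eef_pos: [487.5, -72.2, 104.4]
eef_rot: [-0.648, 0.762, 0.001, -0.001]
force: [-6.3, 1.7, 4.1]
grip_width: 0.2
```

```bash
python3 - <<'E'
from h import *
a=camera("side")
A=cv2.resize(a[170:240,235:325],None,fx=6,fy=6,interpolation=cv2.INTER_CUBIC)
cv2.imwrite("pics/c4.png",A[:,:,::-1]);s=read_state();print(s["eef_pos"],s["force"],s["torque"],(s["eef_pos"]-W(88,-88,6))@np.c_[xv,yv,[0,0,1]])
E
```

```text
[487.44452133 -72.2141099  104.31739447] [-5.50285464  0.9535666   4.49453501] [ 0.52781299  2.04830596 -0.00941029] [-35.36303404  -1.02220324  11.68914071]
```

View pics/c4.png

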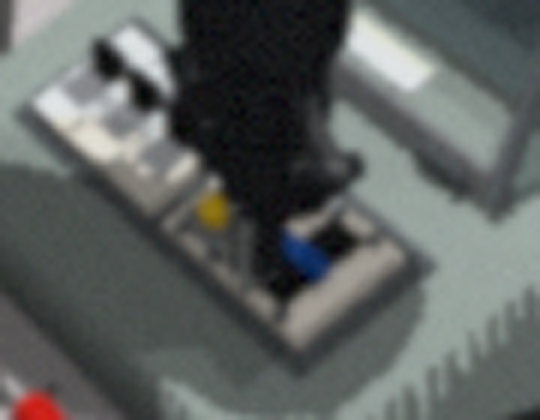

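The fingers are behind the blue bar (290,250) and it is rising. I keep pushing up the slope.

Request:
arm_command:
  deltas:
    - {"grip":0,"dx":0,"dy":-0.004,"dz":-0.002,"turn":0}
    - {"grip":0,"dx":0,"dy":-0.004,"dz":-0.002,"turn":0}
    - {"grip":0,"dx":0,"dy":0,"dz":0,"turn":0}

```text
t: 7.72
eef_pos: [496.8, -73.5, 108.4]
eef_rot: [-0.648, 0.762, 0.0, -0.0]
force: [-3.7, -0.3, 2.0]
grip_width: -0.2
```

Request:
arm_command:
  deltas:
    - {"grip":0,"dx":0,"dy":-0.004,"dz":-0.001,"turn":0}
    - {"grip":0,"dx":0,"dy":-0.003,"dz":-0.001,"turn":0}
    - {"grip":0,"dx":0,"dy":0,"dz":0,"turn":0}

```text
t: 8.1
eef_pos: [504.1, -74.5, 110.3]
eef_rot: [-0.648, 0.762, -0.0, 0.0]
force: [-1.7, -0.4, 0.7]
grip_width: -0.2
```

Request:
arm_command:
  deltas:
    - {"grip":0,"dx":0,"dy":-0.003,"dz":-0.001,"turn":0}
    - {"grip":0,"dx":0,"dy":0,"dz":0,"turn":0}

```text
t: 8.35
eef_pos: [507.1, -74.9, 111.3]
eef_rot: [-0.648, 0.762, -0.0, 0.0]
force: [-0.2, -0.5, -1.0]
grip_width: -0.2
```

Request:
arm_command:
  deltas:
    - {"grip":0,"dx":0,"dy":-0.002,"dz":-0.001,"turn":0}
    - {"grip":0,"dx":0,"dy":0,"dz":0,"turn":0}

```text
t: 8.6
eef_pos: [509.1, -75.2, 112.5]
eef_rot: [-0.648, 0.762, -0.0, 0.0]
force: [-0.4, 0.6, 0.1]
grip_width: -0.0
```

```bash
python3 - <<'E'
from h import *
a=camera("side")
A=cv2.resize(a[170:240,235:325],None,fx=6,fy=6,interpolation=cv2.INTER_CUBIC)
cv2.imwrite("pics/c5.png",A[:,:,::-1]);s=read_state();print(s["eef_pos"],s["force"],s["torque"],(s["eef_pos"]-W(88,-88,6))@np.c_[xv,yv,[0,0,1]])
print(cent(a,(100,120,30),(125,255,255),(220,120,350,255)))
E
```

```text
[509.02590099 -75.20079173 112.45218612] [-0.09665224 -0.96334559 -0.30180082] [ 0.03448186  0.02473121 -0.01545701] [-13.5817573   -0.52000857  19.82393237]
(array([288.41538462, 210.84615385]), array([283, 205,  10,  12,  65]))
```

View pics/c5.png

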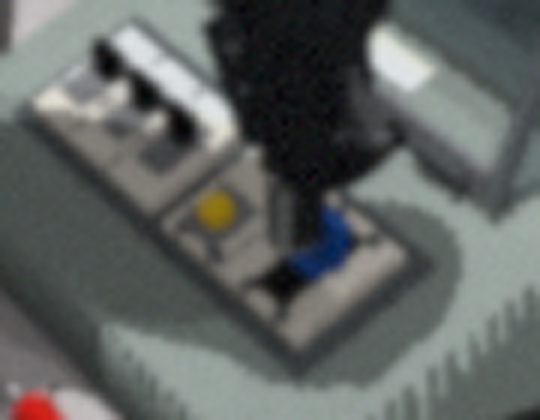

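Request:
arm_command:
  deltas:
    - {"grip":0,"dx":0,"dy":-0.002,"dz":-0.001,"turn":0}
    - {"grip":0,"dx":0,"dy":0,"dz":0,"turn":0}

```text
t: 8.9
eef_pos: [510.4, -75.6, 113.2]
eef_rot: [-0.648, 0.762, 0.0, -0.0]
force: [-0.3, -0.1, -0.1]
grip_width: 0.0
```

Request:
arm_command:
  deltas:
    - {"grip":0,"dx":0,"dy":-0.002,"dz":0,"turn":0}
    - {"grip":0,"dx":0,"dy":0,"dz":0,"turn":0}

```text
t: 9.15
eef_pos: [510.8, -75.8, 113.0]
eef_rot: [-0.648, 0.762, 0.001, -0.001]
force: [-7.6, 3.7, 4.9]
grip_width: -0.0
```

Request:
arm_command:
  deltas:
    - {"grip":0,"dx":0,"dy":-0.002,"dz":0,"turn":0}
    - {"grip":0,"dx":0,"dy":0,"dz":0,"turn":0}

```text
t: 9.4
eef_pos: [510.9, -76.1, 112.8]
eef_rot: [-0.648, 0.762, 0.002, -0.002]
force: [-14.5, 6.7, 10.7]
grip_width: 0.2
```

Request:
arm_command:
  deltas:
    - {"grip":0,"dx":0,"dy":0.01,"dz":0,"turn":0}
    - {"grip":0,"dx":0,"dy":0.03,"dz":-0.02,"turn":0}
    - {"grip":0,"dx":0,"dy":0.03,"dz":-0.05,"turn":0}
    - {"grip":0,"dx":0,"dy":0.04,"dz":-0.045,"turn":0}
    - {"grip":0,"dx":0,"dy":0.03,"dz":-0.05,"turn":0}
    - {"grip":0,"dx":0,"dy":0,"dz":-0.03,"turn":0}
    - {"grip":0,"dx":0,"dy":0,"dz":0,"turn":0}

```text
t: 10.28
eef_pos: [377.7, -53.5, 311.3]
eef_rot: [-0.648, 0.761, -0.002, 0.004]
force: [0.9, 0.0, -0.5]
grip_width: 0.1
```

```bash
python3 - <<'E'
from h import *
a=camera("side");b=camera("top")
p=cent(a,(100,120,30),(125,255,255),(220,120,350,255));q=cent(b,(100,120,30),(125,255,255),(205,120,315,212));print(p,q)
A=cv2.resize(a[110:240,220:350],None,fx=4,fy=4,interpolation=cv2.INTER_CUBIC)
cv2.imwrite("pics/c6.png",A[:,:,::-1]);print(read_state()["eef_pos"])
H=W(165,0,6)
for th in(2.4,2.31,2.2,2.05):
    f=np.radians(205)-th;e=lambda a,h:H+(a*np.cos(f)+h*np.sin(f))*xv+np.array([0,0,a*np.sin(f)-h*np.cos(f)])
    print(th,e(135,44),e(151,44),(e(135,44)-H)@xv)
print(H)
E
```

```text
(array([287.23076923, 209.15384615]), array([283, 201,  10,  16, 104])) (array([280.23636364, 184.2       ]), array([275, 181,  12,   7,  55]))
[376.45157393 -53.68523396 308.3493253 ]
2.4 [696.61744438 -15.91044663 233.03962063] [702.66412927 -16.88979588 247.82063808] 92.33154781130062
2.31 [686.67809961 -14.30062405 240.90166847] [691.38890497 -15.06360803 256.17341259] 82.26267978963429
2.2 [673.64589813 -12.189868   249.23285397] [676.67329186 -12.68019879 264.93618046] 69.0606509140387
2.05 [654.57914518  -9.10172787 258.16005498] [655.25605577  -9.21136347 274.1453536 ] 49.74543210571011
[605.47362513  -1.14836911 125.16985991]
```

View pics/c6.png

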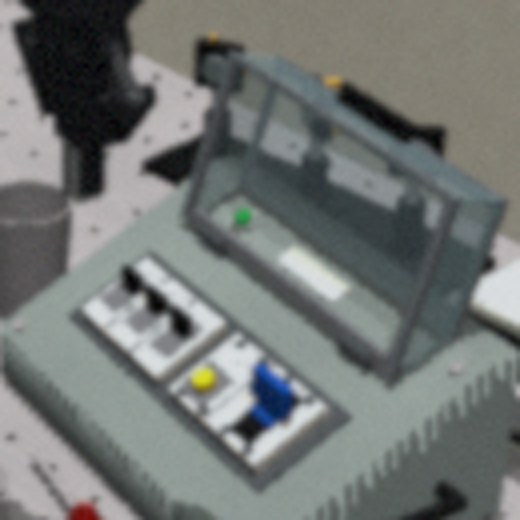

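Lever centroid (287.2,209.2) matches the initial latched one exactly; button out, three toggles up, cover open. Next I go over and behind the cover.

Request:
arm_command:
  deltas:
    - {"grip":0,"dx":-0.0047,"dy":-0.0558,"dz":0,"turn":0}
    - {"grip":0,"dx":-0.0047,"dy":-0.0558,"dz":0,"turn":0}
    - {"grip":0,"dx":-0.0047,"dy":-0.0558,"dz":0,"turn":0}
    - {"grip":0,"dx":-0.0047,"dy":-0.0558,"dz":0,"turn":0}
    - {"grip":0,"dx":0,"dy":0,"dz":0,"turn":0}

```text
t: 11.0
eef_pos: [602.1, -71.4, 303.1]
eef_rot: [-0.648, 0.762, 0.002, -0.003]
force: [-2.1, -0.0, -0.9]
grip_width: -0.1
```

Request:
arm_command:
  deltas:
    - {"grip":0,"dx":-0.0047,"dy":-0.0558,"dz":0,"turn":0}
    - {"grip":0,"dx":-0.0047,"dy":-0.0558,"dz":0,"turn":0}
    - {"grip":0,"dx":0,"dy":0,"dz":0,"turn":0}
    - {"grip":0,"dx":0,"dy":0,"dz":0.03,"turn":0}
    - {"grip":0,"dx":0,"dy":0,"dz":0.03,"turn":0}
    - {"grip":0,"dx":0,"dy":0,"dz":0.02,"turn":0}
    - {"grip":0,"dx":0,"dy":0,"dz":0,"turn":0}

```text
t: 11.88
eef_pos: [709.5, -79.6, 226.0]
eef_rot: [-0.648, 0.762, 0.001, -0.002]
force: [-0.3, -1.1, 1.3]
grip_width: 0.1
```

```bash
python3 - <<'E'
from h import *
H=W(165,0,6)
def e(f,a,h):return np.array([a*np.cos(f)+h*np.sin(f),a*np.sin(f)-h*np.cos(f)])
s=read_state();print(s["eef_pos"],(s["eef_pos"]-H)@np.c_[xv,yv,[0,0,1]],H)
# TCP path (box x,z rel hinge): finger half depth 11
for fd in (73,80,90,100,110,120,130,140,150,160,170,180,190,200,205):
    f=np.radians(fd)
    if fd<=90: p=e(f,135,44);T=[p[0]+11,p[1]-15]
    elif fd<=180: p=e(f,120,44);T=[p[0]+11,p[1]]
    else:
        p=e(f,120,44);T=[p[0]+11,p[1]+22*np.tan(f-np.pi)]
    print(fd,np.round(T,1))
E
```

```text
[709.53684808 -79.59777554 225.97629891] [115.26716551 -60.80250239 100.806439  ] [605.47362513  -1.14836911 125.16985991]
73 [ 92.5 101.2]
80 [ 77.8 110.3]
90 [ 55. 120.]
100 [ 33.5 125.8]
110 [ 11.3 127.8]
120 [-10.9 125.9]
130 [-32.4 120.2]
140 [-52.6 110.8]
150 [-70.9  98.1]
160 [-86.7  82.4]
170 [-99.5  64.2]
180 [-109.   44.]
190 [-114.8   26.4]
200 [-116.8    8.3]
205 [-116.4   -0.6]
```

Request:
arm_command:
  deltas:
    - {"grip":0,"dx":0,"dy":0.01,"dz":0,"turn":0}
    - {"grip":0,"dx":0,"dy":0.0127,"dz":0,"turn":0}
    - {"grip":0,"dx":0,"dy":0.0074,"dz":-0.005,"turn":0}
    - {"grip":0,"dx":0,"dy":0.0074,"dz":-0.0045,"turn":0}
    - {"grip":0,"dx":0,"dy":0,"dz":0,"turn":0}

```text
t: 12.5
eef_pos: [673.6, -73.4, 238.8]
eef_rot: [-0.648, 0.762, 0.0, 0.0]
force: [0.0, 0.2, 1.0]
grip_width: 0.1
```

Request:
arm_command:
  deltas:
    - {"grip":0,"dx":0,"dy":0.0076,"dz":-0.0035,"turn":0}
    - {"grip":0,"dx":0,"dy":0.0076,"dz":-0.0032,"turn":0}
    - {"grip":0,"dx":0,"dy":0.0076,"dz":-0.003,"turn":0}
    - {"grip":0,"dx":0,"dy":0,"dz":0,"turn":0}

```text
t: 13.0
eef_pos: [650.6, -69.7, 247.6]
eef_rot: [-0.648, 0.762, 0.001, -0.0]
force: [1.0, -1.0, -0.9]
grip_width: -0.2
```

```bash
python3 - <<'E'
from h import *
a=camera("side");print(read_state()["force"])
A=cv2.resize(a[90:220,230:360],None,fx=4,fy=4,interpolation=cv2.INTER_CUBIC)
cv2.imwrite("pics/c7.png",A[:,:,::-1])
E
```

```text
[-0.8915169  -0.16583784  0.55049756]
```

View pics/c7.png

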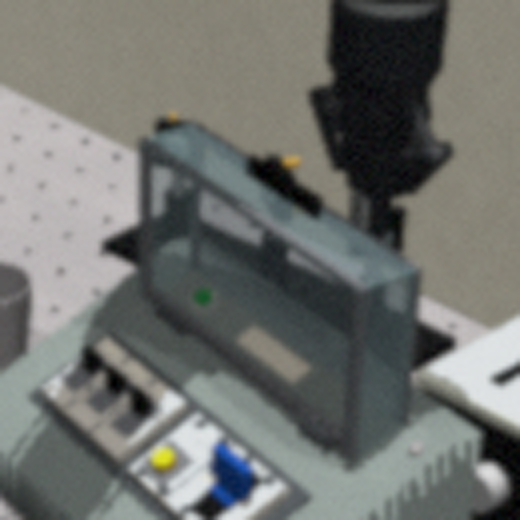

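Cover now stands about upright with the fingers (375,215) behind its edge. I follow the arc.

Request:
arm_command:
  deltas:
    - {"grip":0,"dx":0,"dy":0.0108,"dz":-0.0022,"turn":0}
    - {"grip":0,"dx":0,"dy":0.011,"dz":-0.0018,"turn":0}
    - {"grip":0,"dx":0,"dy":0.0111,"dz":-0.0013,"turn":0}
    - {"grip":0,"dx":0,"dy":0.0111,"dz":-0.0007,"turn":0}
    - {"grip":0,"dx":0,"dy":0.0111,"dz":0.0005,"turn":0}
    - {"grip":0,"dx":0,"dy":0.0111,"dz":0.0014,"turn":0}
    - {"grip":0,"dx":0,"dy":0,"dz":0,"turn":0}

```text
t: 13.92
eef_pos: [585.1, -59.1, 251.5]
eef_rot: [-0.648, 0.762, 0.0, -0.0]
force: [-0.1, 0.2, 0.7]
grip_width: 0.1
```

Request:
arm_command:
  deltas:
    - {"grip":0,"dx":0,"dy":0.0109,"dz":0.0024,"turn":0}
    - {"grip":0,"dx":0,"dy":0.0106,"dz":0.0033,"turn":0}
    - {"grip":0,"dx":0,"dy":0.0104,"dz":0.0043,"turn":0}
    - {"grip":0,"dx":0,"dy":0.0098,"dz":0.0051,"turn":0}
    - {"grip":0,"dx":0,"dy":0.0095,"dz":0.006,"turn":0}
    - {"grip":0,"dx":0,"dy":0.0088,"dz":0.0067,"turn":0}
    - {"grip":0,"dx":0,"dy":0,"dz":0,"turn":0}

```text
t: 14.8
eef_pos: [526.0, -49.7, 223.1]
eef_rot: [-0.648, 0.762, 0.001, -0.001]
force: [0.4, 0.2, -0.0]
grip_width: 0.2
```

```bash
python3 - <<'E'
from h import *
a=camera("side");s=read_state();print(s["force"],(s["eef_pos"]-W(165,0,6))@np.c_[xv,yv,[0,0,1]])
A=cv2.resize(a[90:240,220:350],None,fx=4,fy=4,interpolation=cv2.INTER_CUBIC)
cv2.imwrite("pics/c8.png",A[:,:,::-1])
E
```

```text
[-0.19261366  0.37401813  0.63954541] [-70.10092023 -60.53349675  98.29117696]
```

View pics/c8.png

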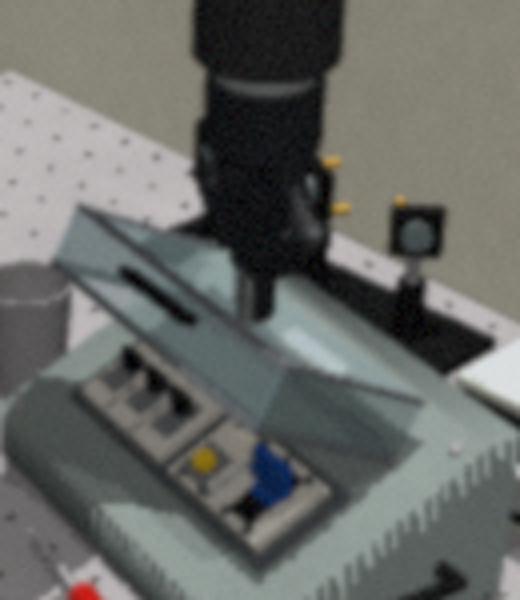

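The cover is about 55° from shut, fingers on its outer face (255,310). I push on down, slower towards the end.

Request:
arm_command:
  deltas:
    - {"grip":0,"dx":0,"dy":0.0082,"dz":0.0075,"turn":0}
    - {"grip":0,"dx":0,"dy":0.0076,"dz":0.0082,"turn":0}
    - {"grip":0,"dx":0,"dy":0.0067,"dz":0.0088,"turn":0}
    - {"grip":0,"dx":0,"dy":0.0061,"dz":0.0094,"turn":0}
    - {"grip":0,"dx":0,"dy":0.0052,"dz":0.0099,"turn":0}
    - {"grip":0,"dx":0,"dy":0.0043,"dz":0.0103,"turn":0}
    - {"grip":0,"dx":0,"dy":0,"dz":0,"turn":0}

```text
t: 15.72
eef_pos: [488.7, -43.7, 168.7]
eef_rot: [-0.648, 0.762, 0.0, -0.001]
force: [0.4, 0.3, 0.4]
grip_width: 0.2
```

Request:
arm_command:
  deltas:
    - {"grip":0,"dx":0,"dy":0.002,"dz":0.006,"turn":0}
    - {"grip":0,"dx":0,"dy":0.002,"dz":0.006,"turn":0}
    - {"grip":0,"dx":0,"dy":0.0018,"dz":0.0056,"turn":0}
    - {"grip":0,"dx":0,"dy":0.001,"dz":0.006,"turn":0}
    - {"grip":0,"dx":0,"dy":0.001,"dz":0.006,"turn":0}
    - {"grip":0,"dx":0,"dy":0,"dz":0.004,"turn":0}
    - {"grip":0,"dx":0,"dy":0,"dz":0,"turn":0}

```text
t: 16.6
eef_pos: [481.8, -42.4, 135.7]
eef_rot: [-0.648, 0.762, 0.0, -0.0]
force: [0.1, -0.4, 0.4]
grip_width: -0.0
```

Request:
arm_command:
  deltas:
    - {"grip":0,"dx":0,"dy":0,"dz":0.003,"turn":0}
    - {"grip":0,"dx":0,"dy":0,"dz":0.003,"turn":0}
    - {"grip":0,"dx":0,"dy":0,"dz":0,"turn":0}

```text
t: 16.98
eef_pos: [481.9, -42.4, 129.9]
eef_rot: [-0.648, 0.762, 0.0, -0.0]
force: [-0.1, -0.1, 0.6]
grip_width: 0.1
```

Request:
arm_command:
  deltas:
    - {"grip":0,"dx":0,"dy":0,"dz":0.002,"turn":0}
    - {"grip":0,"dx":0,"dy":0,"dz":0.002,"turn":0}
    - {"grip":0,"dx":0,"dy":0,"dz":0,"turn":0}

```text
t: 17.35
eef_pos: [481.9, -42.4, 126.0]
eef_rot: [-0.648, 0.762, 0.0, -0.0]
force: [-0.1, -0.1, 0.1]
grip_width: -0.1
```

Request:
arm_command:
  deltas:
    - {"grip":0,"dx":0,"dy":0,"dz":0.002,"turn":0}
    - {"grip":0,"dx":0,"dy":0,"dz":0,"turn":0}

```text
t: 17.6
eef_pos: [481.9, -42.3, 124.0]
eef_rot: [-0.648, 0.762, 0.0, -0.0]
force: [-0.9, 0.3, 0.1]
grip_width: -0.1
```

Request:
arm_command:
  deltas:
    - {"grip":0,"dx":0,"dy":0,"dz":0.002,"turn":0}
    - {"grip":0,"dx":0,"dy":0,"dz":0,"turn":0}

```text
t: 17.85
eef_pos: [481.9, -42.3, 122.0]
eef_rot: [-0.648, 0.762, 0.0, -0.0]
force: [-0.4, -0.2, -0.3]
grip_width: 0.0
```

Request:
arm_command:
  deltas:
    - {"grip":0,"dx":0,"dy":0,"dz":0.002,"turn":0}
    - {"grip":0,"dx":0,"dy":0,"dz":0,"turn":0}

```text
t: 18.1
eef_pos: [482.2, -42.4, 121.4]
eef_rot: [-0.648, 0.761, -0.0, 0.0]
force: [-5.8, 1.2, 14.0]
grip_width: -0.2
```

Request:
arm_command:
  deltas:
    - {"grip":0,"dx":0,"dy":0,"dz":0.002,"turn":0}
    - {"grip":0,"dx":0,"dy":0,"dz":0,"turn":0}

```text
t: 18.35
eef_pos: [482.3, -42.5, 121.0]
eef_rot: [-0.648, 0.761, -0.001, 0.0]
force: [-12.6, 2.5, 30.7]
grip_width: 0.3
```

```bash
python3 - <<'E'
from h import *
a=camera("side");s=read_state();print(s["force"],(s["eef_pos"]-W(165,0,6))@np.c_[xv,yv,[0,0,1]])
A=cv2.resize(a[120:260,210:350],None,fx=4,fy=4,interpolation=cv2.INTER_CUBIC)
cv2.imwrite("pics/c9.png",A[:,:,::-1])
E
```

```text
[-12.24377986   3.95294518  30.86533611] [-114.95440235  -60.45986218   -4.18464079]
```

A hard stop square to the panel, about 3 mm from the predicted shut height. I retreat and check.

Request:
arm_command:
  deltas:
    - {"grip":0,"dx":0,"dy":0,"dz":-0.01,"turn":0}
    - {"grip":0,"dx":0,"dy":0,"dz":-0.06,"turn":0}
    - {"grip":0,"dx":0,"dy":0,"dz":-0.06,"turn":0}
    - {"grip":0,"dx":-0.05,"dy":0.03,"dz":-0.01,"turn":0}
    - {"grip":0,"dx":-0.06,"dy":0,"dz":0,"turn":0}
    - {"grip":0,"dx":-0.06,"dy":0,"dz":0,"turn":0}
    - {"grip":0,"dx":-0.06,"dy":0,"dz":0,"turn":0}
    - {"grip":0,"dx":0,"dy":0,"dz":0,"turn":0}

```text
t: 19.4
eef_pos: [489.4, 192.9, 257.3]
eef_rot: [-0.649, 0.76, 0.0, -0.0]
force: [0.2, 0.3, -0.4]
grip_width: 0.0
```

```bash
python3 - <<'E'
from h import *
a=camera("side");b=camera("top");s=read_state();print(s["eef_pos"],s["force"])
A=cv2.resize(a[130:270,205:355],None,fx=2.6,fy=4,interpolation=cv2.INTER_CUBIC);A=cv2.resize(a[120:270,200:350],(400,400),interpolation=cv2.INTER_CUBIC)
B=cv2.resize(b[110:230,190:340],(400,320),interpolation=cv2.INTER_CUBIC);B=np.vstack([B,np.zeros((80,400,3),np.uint8)])
cv2.imwrite("pics/c10.png",np.hstack([A,B])[:,:,::-1])
E
```

```text
[488.8243458  190.00150437 257.48288944] [ 0.399882   -0.33687513 -0.38804036]
```

View pics/c10.png

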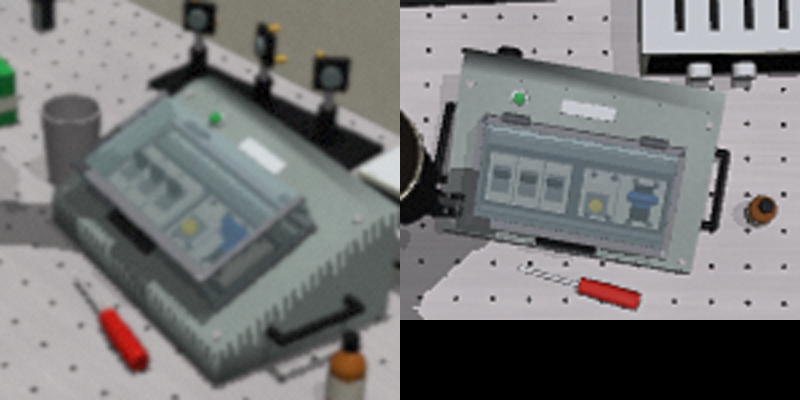

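The cover appears down with the lever up and toggles on under it. I check its corners against the projected shut pose.

```bash
python3 - <<'E'
from h import *
H=W(165,0,6)
for th in(0,.1):
  f=np.radians(205)-th
  for y in(131,-131):
    X=H+y*yv+(135*np.cos(f)+44*np.sin(f))*xv+np.array([0,0,135*np.sin(f)-44*np.cos(f)])
    u,v=proj("side",X);p,q=proj("top",X);k=400/150
    print(th,y,"side",(u-200)*k,(v-120)*k,"top",400+(p-190)*k,(q-110)*k)
E
```

```text
0 131 side 68.9564646627485 163.29056348419172 top 463.57324686166277 223.85408282777212
0 -131 side 198.82694845725092 283.6040138414367 top 664.2204911059854 259.0619010621332
0.1 131 side 67.83946071443839 152.74759621325467 top 462.2591007387503 223.24884956037096
0.1 -131 side 198.39360737424505 272.2963305226041 top 664.855110044158 258.7962651425313
```

```bash
python3 -c "
from rig import job
print(job.sign_off())"
```

```text
the job is handed in; nothing more can be done
None
```

The breaker test is finished and the job is handed in at about 19.5 s of the 51 s allowed.

- **Test button:** I pressed it down to its hard stop, reading 17 N at the wrist. The blue lever dropped and the button came back out when released.
- **Lever:** I pushed it up the slope to its stop, where the last push showed about 19 N. After I backed off, its position in the side camera was the same as the latched position at the start.
- **Cover:** I followed it down in small steps until it met a firm stop at about 33 N. Its front corners match the projected shut position to about 2 pixels in height, where 0.1 rad open would show as about 11. Sideways they sit 8 to 14 pixels off in the enlarged crop, which I put down to a few mm of error in my box position.
- **Other things:** The last pictures show the three toggles on and the button out. The screwdriver, bottle and beaker look undisturbed. I did not measure any of the loose things again. The slide box, lens canister and most of the tissue box were outside those last crops, and the arm did not go down near them.

The first two move calls were refused for missing keys and moved nothing. The wrist force read almost zero while the cover swung, so I judged that stage from pictures instead.

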